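Swap the viewing eyepiece for the keyed camera eyepiece

TASK

Swap the eyepiece on the microscope for the camera: draw the black viewing eyepiece out of the slanting tube and stand it in the empty well of the wooden stand, then fit the grey camera eyepiece in the tube with its key in the tube's notch, fully home so that its shoulder sits on the rim, and let go. Do not drop either of them, and leave the spare eyepiece and the other things on the table where they are.

Things in the scene. Friction and masses are not known exactly. Their poses are not given: they have to be found in the camera images.
- microscope: White student microscope, fixed to the table, black stage, bright metal eyepiece tube. Origin: on the table, straight below the centre of the tube's rim. Its tube leans 30 degrees from vertical towards its own -x; base and stage lie to +x, from -5 to 186 mm, 112 mm wide.
- tube: Bright metal eyepiece tube, black inside. Origin: centre of its rim, 245 mm above the table. +z points out along its axis, 30 degrees from vertical; +x points to the notch, on the upper, far side. Bore 32.6 mm, 43 mm deep; outside 40 mm. Notch: cut through the wall from the rim down, 9 mm wide, 13 mm deep. 43 mm below the rim the tube meets the white head; the limb is on its -x side, lower still.
- viewer: Black viewing eyepiece, at the start fully home in the tube, not clamped: it pulls out along the tube. Origin: centre of its shoulder (underside of the head); +z to the eye end, +x to its key. Head round, 46 mm across, z 0 to 45 mm. Barrel 30 mm across, z 0 to -38, end chamfered; brass key under the shoulder 6 mm wide, 10.5 mm long, out to 19 mm from the axis. 0.1 kg.
- viewer_foot (a point): Centre of the lower end of the viewing eyepiece's barrel, 38 mm below its shoulder.
- camera: Grey camera eyepiece, standing barrel down in the stand. Origin: centre of its shoulder (underside of the body); +z to its flat top, +x to its key. Body round, 48 mm across, z 0 to 70 mm, with one square socket housing on its side in line with the key: 16 mm wide, out to 32.5 mm from the axis, z 12 to 54. Barrel and key as on the viewing eyepiece. About 0.19 kg.
- camera_foot (a point): Centre of the lower end of the camera's barrel, 38 mm below its shoulder. Fully home in the tube, the camera's frame coincides with tube; turned wrongly, its key rests on the rim and it stands 10.5 mm too high.
- stand: Wooden eyepiece stand, fixed: a block 280 mm (x) by 86 mm (y) by 32 mm high. Origin: centre of its underside. Three wells in a row, 90 mm apart along x, at x = -90 (empty, nearest the robot), 0 and 90 mm, each 40 mm across and 20 mm deep, floor 12 mm above the table. The camera is in one of the other two wells and the spare eyepiece in the other.
- well_free (a point): Centre of the floor of the empty well, 12 mm above the table, 20 mm below the top of the stand. An eyepiece standing in it has its shoulder 38 mm above this point.
- spare: Spare eyepiece in the stand, black, head 40 mm across and only 32 mm long; same barrel. Not wanted now. Origin: centre of its shoulder.
- dish: Glass petri dish with lid, 94 mm across, 18 mm high, on the table near the robot. Origin: centre of its underside.
- slidebox: Wooden slide box 100 x 60 x 30 mm, on the table between the microscope and the stand. Origin: centre of its underside.
- dropper: Amber dropper bottle, 32 mm across, 75 mm high, between and beyond the microscope and the stand. Origin: centre of its underside.
- jar: Specimen jar, 72 mm across, 95 mm high, at the back. Origin: centre of its underside.
- flask: Beige drinking flask, 72 mm across, 220 mm high, on the right (-y). Origin: centre of its underside.
- mug: White mug, 82 mm across, 95 mm high, on the left (+y). Origin: centre of its underside.
- forceps: Steel forceps, 130 mm long, 8 mm thick, lying on the table near the robot. Origin: middle of the underside.
Mind the look-alikes: they are no part of the job. Leave any green look-alike of the camera alone.

How it is judged (in metres and radians):
On the way, in this order (a step that is already met when the one before it is completed fails the run):
1. the viewing eyepiece stands upright in the empty well, let go (distance between viewer_foot and well_free below 0.009 m and angle between viewer's own z axis and vertical below 0.15 rad and contact force between the fingers and viewer below 0.1 N and linear speed of viewer below 0.02 m/s), for 0.2 s.
2. the camera is fully home in the tube, its key in the notch (distance between camera and tube below 0.004 m and angle between the z axis of camera and the z axis of tube, either way round below 0.07 rad and angle between the x axis of camera and the x axis of tube, either way round below 0.15 rad), for 0.2 s.
At the end, for the whole second after the job is handed in: Camera at rest in the tube: shoulder within 4 mm of the rim's centre, axis within 4 and key within 8.6 degrees. Viewing eyepiece at rest in the well that was empty: foot within 9 mm of its floor's centre, upright within 8.6 degrees. Neither fell free above 0.6 m/s; nothing else moved over 30 mm (all of step 2 and distance between viewer_foot and well_free below 0.009 m and angle between viewer's own z axis and vertical below 0.15 rad and linear speed of each of viewer, camera below 0.02 m/s and angular speed of camera below 0.1 rad/s); the robot touches nothing.
It fails at once if the viewing eyepiece is dropped (falls free faster than 0.6 m/s) (linear speed of viewer above 0.6 m/s and contact force between the fingers and viewer below 0.05 N).
It fails at once if the camera is dropped (falls free faster than 0.6 m/s) (linear speed of camera above 0.6 m/s and contact force between the fingers and camera below 0.05 N).
It fails at once if the spare eyepiece is moved by more than 30 mm (distance of spare from where it was at the start of the episode above 0.03 m).
It fails at once if another thing on the table is moved by more than 30 mm (distance of any of dish, slidebox, dropper, jar, flask, mug, forceps from where it was at the start of the episode above 0.03 m).
It also fails if it takes over 61 s, if anything falls off the work surface, if the arm or the gripper's body presses on something with over 40 N, if the wrist force passes 120 N, or if a joint passes its speed limit or range.

ROBOT

A 7-joint arm with a two-finger parallel gripper is mounted at the origin on the work surface. World frame = base frame: x ahead of the robot, y to its left, z up, the work surface at z = 0. Lengths are in mm, angles in rad, forces in N, time in s.
With the tool pointing down it reaches from about 375 to 925 mm from the base axis. Payload 3.1 kg.
Tool frame: the origin (TCP) lies at the very end of the fingers, on their centre line; the grasp point (between the pads) lies 19 mm behind it (ctrl.grasp_offset is the z of the grasp point in the tool frame, in mm); z points along the fingers, y is the direction in which the jaws open and shut (so a half turn about z gives the same grasp; the last joint's range is limited). The gripper opens to 85 mm and grips with 20 to 120 N. Pads are 22 mm wide; open, the fingers measure 114 mm over their backs; the gripper's body (76 mm by 85 mm) begins 54 mm behind the grasp point. The pads swing forward as they close: fully open they stand 13 mm farther back than shut.
Start: joints at [1.035, 0.383, 0.044, 1.598, -0.018, 1.161, -0.05], TCP at [275.586, -588.689, 192.669] pointing down, gripper open.
Joint ranges: [-2.61, 2.61], [-0.41, 2.15], [-1.48, 1.57], [0, 2.5], [-1.57, 4.71], [0.05, 1.97], [-2.85, 2.85]. Speed limits (rad/s): [2.79, 2.79, 3.14, 3.14, 3.14, 3.14, 3.14].

INTERFACE

Orientations are given as a rotation vector (axis times angle).
In Python, from bench import ctrl gives the robot as it stands.
- The arm moves only by the shell command python3 -m creep 'ROWS' [FORCE]. ROWS is JSON, one flat list of numbers, 7 for each row, row after row: the opening, from 0 (shut) to 1 (fully open), then the shift along the tool's x, y, z scaled (see below), then the turn, a rotation vector about the tool's x, y, z scaled (see below). A call has 1 to 8 rows; each row shifts and turns the commanded pose from where the row before left it, along the tool's axes as they then stand; what a row does not reach is not made up. The controller multiplies each number of a shift by 0.75 m and each number of a turn by 90 degrees. A row lasts 1/12 s, in which the tool goes at most 41.7 mm and 7.16 degrees, less where a joint would pass 70% of its speed; a pose out of reach is approached as far as the arm can. A call with a number of a shift or a turn outside -1 to 1 is refused whole. A call with a gripper value outside its range is refused whole. The fingers move at their own pace and stop on an object; FORCE is the grip in N (left out, the last holds). Time passes only in rows, so rows that do not move let the fingers close. It gives the time, the measured TCP pose, the force and the opening at its end, in the units of the state.
- ctrl.state(): the state, without advancing time (a new reading comes with each control period).
- ctrl.read_camera(name): name is "scene" or "side" or "wrist"; returns a dict with "frame" (400x640x3 uint8, blue, green, red), "depth" (400x640 float32, mm along the optical axis (not along the pixel's ray), 0 where there is no reading), "mtx" (3x3 intrinsics, pixels), "dist" ([k1, k2, p1, p2, k3] as OpenCV has them; the pictures are not rectified), "R" (3x3) and "t" (3): a world point X has camera coordinates R X + t; the wrist camera has in their place "tool_from_camera" (4x4, takes a point from camera to tool coordinates, whose origin is the TCP and whose axes are the flange's). Camera axes: x right, y down, z forward; pixel columns grow to the right and rows downward; lengths in mm; the calibration is good to about 2 mm. A picture is of the moment at which its call begins: read the wrist's pose just before it.
- ctrl.close_job(): hands the job in, once; it reports no verdict.
The state is a dict: "time_s": time; "joint_pos": joint angles; "qvel": joint speeds; "joint_torque": joint torques, N m; "eef_pos": TCP position; "tool_rot": TCP orientation; "contact_force": force on the tool from outside, world axes, zero at the start; "wrist_torque": the same for the moment, N m; "finger_gap": opening from 0.0 (shut) to 1.0 (fully open).
Only numpy, scipy, OpenCV 4.12 (cv2) and the standard library are available. Lean on these libraries where they do the work, as an engineer would, in place of code of your own. Each camera call takes 0.05 s, during which the arm holds its last target. There are 200 camera calls.

## Working session

There is one attempt and no reset: what is moved stays moved. The work goes in short steps, Python scripts to look and compute and a shell command to move; the robot and the scene stay as the last step left them, time stands still between calls to the robot, and variables do not carry over. Pictures are saved under pics/ and viewed, about 8 in all and at most 12, crops included, and the job is handed in when it is done.

```bash
ls; mkdir -p pics
cat > h.py <<'E'
import numpy as np, cv2
from bench import ctrl
from scipy.spatial.transform import Rotation as Ro
def cloud(c,tool=None):
    d=c["depth"];h,w=d.shape
    u,v=np.meshgrid(np.arange(w),np.arange(h))
    n=cv2.undistortPoints(np.stack([u,v],-1).reshape(-1,1,2).astype(np.float32),np.array(c["mtx"]),np.array(c["dist"])).reshape(h,w,2)
    P=np.dstack([n*d[...,None],d])
    if tool is None: return (P-np.array(c["t"]))@np.array(c["R"])
    T=tool@np.array(c["tool_from_camera"]); return P@T[:3,:3].T+T[:3,3]
def toolT(s=None):
    s=s or ctrl.state(); T=np.eye(4);T[:3,:3]=Ro.from_rotvec(s["tool_rot"]).as_matrix();T[:3,3]=s["eef_pos"];return T
def grab(name):
    T=toolT(); c=ctrl.read_camera(name)
    return c,cloud(c,T if name=="wrist" else None)
E
python3 - <<'E'
from h import *
print(ctrl.state(),ctrl.grasp_offset)
for n in("scene","side"):
    c,P=grab(n); cv2.imwrite(f"pics/{n}0.png",c["frame"]); np.savez(f"{n}0.npz",f=c["frame"],P=P)
    print(n,-np.array(c["R"]).T@np.array(c["t"]),(c["depth"]>0).mean())
E
```

```text
pics
{'time_s': 0.0, 'joint_pos': array([ 1.03520147,  0.38387396,  0.04383389,  1.59957321, -0.01793386,
        1.16119124, -0.04988126]), 'qvel': array([ 3.00405083e-04,  2.89911404e-04, -5.94705915e-05, -5.49030249e-04,
       -2.54761807e-04,  8.05041715e-04,  2.36832456e-03]), 'joint_torque': array([ 1.84440273e-04, -4.33460784e+01,  1.02428645e+00, -2.49513084e+01,
        1.05419668e-02,  1.14410010e-02, -8.32086954e-06]), 'eef_pos': array([ 275.12024288, -587.75194334,  191.26247096]), 'tool_rot': array([-3.06409523e+00, -6.81781499e-01,  1.07689452e-03]), 'contact_force': array([-0.07106762, -0.08819736, -0.64299284]), 'wrist_torque': array([ 0.01893349, -0.01000767, -0.00642231]), 'finger_gap': 1.003472417399679} -18.700000000000003
scene [1417.48092085  242.12916525  820.18683893] 0.996125
side [ 290.92271903  919.95540564 1063.92113555] 0.99612109375
```

View pics/scene0.png

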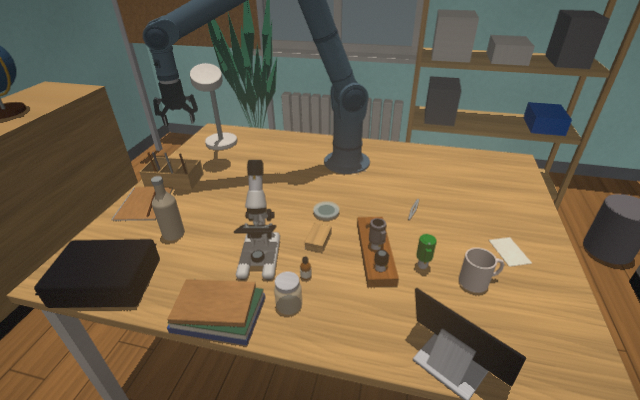

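View pics/side0.png

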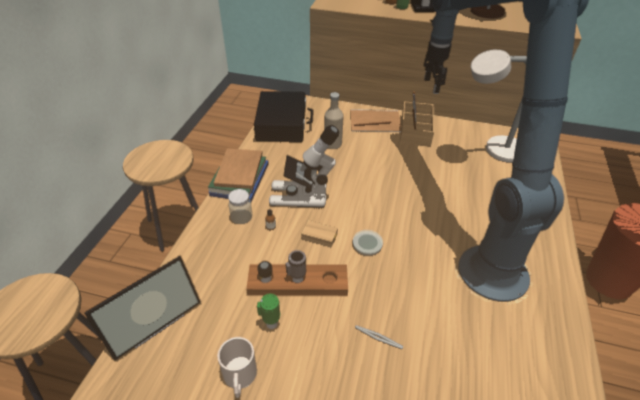

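The scene view shows the viewer's black head at (256,168), the camera standing at (377,233) in the middle well, the spare at (381,262) and the green look-alike at (427,247). The side view shows the same, with the viewer at (329,137), the camera at (297,265) and the empty well at (330,276).

Run:
```python
from h import *
out={}
for n,boxes in (("scene",dict(viewer=(240,155,275,200),stand=(350,205,405,290))),("side",dict(viewer=(305,115,350,175),stand=(240,240,355,300)))):
    z=np.load(n+"0.npz");f=z["f"].astype(int);P=z["P"]
    x0,y0,x1,y1=boxes["stand"]; p=P[y0:y1,x0:x1].reshape(-1,3); g=f[y0:y1,x0:x1].reshape(-1,3)
    m=(abs(p[:,2]-32)<5)&(g[:,2]-g[:,0]>35)
    r=cv2.minAreaRect(p[m][:,:2].astype(np.float32)); print(n,"stand",m.sum(),p[m].mean(0).round(1),r, cv2.boxPoints(r).round(0).tolist())
    m=(p[:,2]>50)&(p[:,2]<150)&(np.ptp(g,axis=1)<40)
    q=p[m]
    print(" eyep zmax",q[:,2].max())
    for lo,hi in((50,70),(70,90),(90,110),(110,117),(117,125)):
        k=q[(q[:,2]>lo)&(q[:,2]<hi)]
        if len(k): print("  ",lo,hi,len(k),k.mean(0).round(1),k.min(0).round(),k.max(0).round())
    x0,y0,x1,y1=boxes["viewer"]; p=P[y0:y1,x0:x1].reshape(-1,3); g=f[y0:y1,x0:x1].reshape(-1,3)
    m=(p[:,2]>235)&(p[:,2]<330)&(g.max(1)<75); q=p[m]
    print(" viewer",m.sum(),q.mean(0).round(1),q.min(0).round(),q.max(0).round())
    for lo in range(240,310,10):
        k=q[(q[:,2]>lo)&(q[:,2]<lo+10)]
        if len(k): print("  ",lo,len(k),k.mean(0).round(1),k.min(0).round(),k.max(0).round())
    # microscope base white
    p=P.reshape(-1,3);g=f.reshape(-1,3)
    m=(p[:,2]>8)&(p[:,2]<40)&(g.min(1)>110)&(np.ptp(g,axis=1)<40)&(p[:,0]>350)&(p[:,0]<900)&(p[:,1]>-350)&(p[:,1]<-20)
    r=cv2.minAreaRect(p[m][:,:2].astype(np.float32)); print(" base",m.sum(),p[m].mean(0),r)
    for rr in ("scene",):pass
# crops
for n,(x0,y0,x1,y1) in (("scene",(220,150,410,290)),("side",(235,110,395,305))):
    f=cv2.imread(f"pics/{n}0.png")[y0:y1,x0:x1]
    s=min(400/(x1-x0),590/(y1-y0)); f=cv2.resize(f,None,fx=s,fy=s,interpolation=cv2.INTER_CUBIC); out[n]=cv2.copyMakeBorder(f,0,590-f.shape[0],0,400-f.shape[1],cv2.BORDER_CONSTANT)
cv2.imwrite("pics/crop1.png",np.hstack([out["scene"],out["side"]]))
```

```text
scene stand 1013 [574.3 194.5  30.3] ((540.6920166015625, 192.26251220703125), (283.8315734863281, 86.6625747680664), 15.424300193786621) [[392.0, 196.0], [415.0, 113.0], [689.0, 188.0], [666.0, 272.0]]
 eyep zmax 121.60340496251304
   50 70 127 [601.1 201.5  61.2] [544. 169.  50.] [650. 233.  70.]
   70 90 196 [605.7 207.3  79. ] [546. 169.  70.] [651. 233.  90.]
   90 110 97 [561.7 194.8 100.4] [548. 170.  90.] [572. 217. 110.]
   110 117 44 [552.6 192.1 115. ] [519. 169. 111.] [565. 214. 117.]
   117 125 104 [543.6 192.1 118.8] [520. 172. 117.] [567. 213. 122.]
 viewer 207 [ 561.2 -169.5  272.7] [ 539. -195.  252.] [ 576. -150.  292.]
   250 30 [ 567.7 -166.   257.2] [ 555. -188.  252.] [ 576. -150.  260.]
   260 54 [ 565.7 -168.2  264.8] [ 549. -190.  260.] [ 575. -152.  270.]
   270 60 [ 560.6 -169.7  274.6] [ 546. -192.  270.] [ 571. -155.  280.]
   280 61 [ 554.8 -171.9  284.9] [ 539. -195.  280.] [ 567. -155.  290.]
   290 2 [ 553.3 -177.   291.4] [ 553. -179.  291.] [ 553. -175.  292.]
 base 516 [ 637.87212367 -118.44145459   24.17361019] ((544.4713134765625, -129.1457366943
[... 602 characters left out ...]
17. 170. 117.] [562. 215. 125.]
 viewer 204 [ 545.2 -161.3  270.6] [ 520. -183.  240.] [ 572. -150.  293.]
   240 15 [ 545.8 -157.6  246.1] [ 535. -161.  240.] [ 558. -154.  250.]
   250 31 [ 547.8 -158.2  255.3] [ 528. -170.  251.] [ 572. -150.  260.]
   260 48 [ 548.9 -158.6  264.8] [ 522. -172.  260.] [ 568. -150.  270.]
   270 54 [ 538.9 -162.4  275.1] [ 520. -180.  270.] [ 563. -150.  280.]
   280 45 [ 546.  -163.5  285.1] [ 528. -183.  280.] [ 561. -155.  290.]
   290 11 [ 548.7 -172.3  291.5] [ 544. -180.  290.] [ 553. -165.  293.]
 base 639 [ 605.81377602 -108.21701972   24.86069432] ((593.6812744140625, -103.25234985351562), (221.5027313232422, 513.7177124023438), 72.62046813964844)
```

View pics/crop1.png

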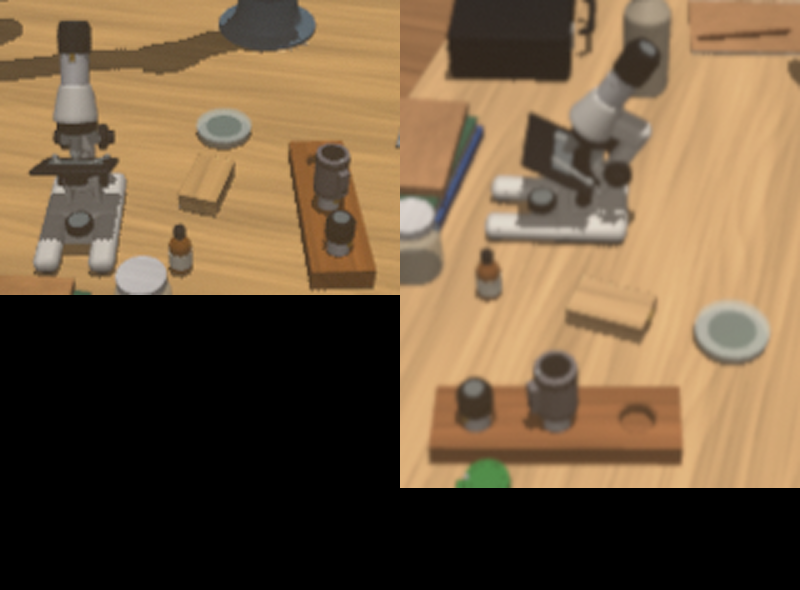

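The crops show the camera's side housing pointing towards +x/+y, the empty well nearest the robot, and the tube leaning towards the robot. Next I fit the viewer cylinder and the base yaw.

Run:
```python
from h import *
from scipy.optimize import least_squares
A=[]
for n in("scene","side"):
    z=np.load(n+"0.npz");f=z["f"].astype(int).reshape(-1,3);P=z["P"].reshape(-1,3)
    near=(abs(P[:,0]-555)<60)&(abs(P[:,1]+165)<45)
    m=near&(P[:,2]>250)&(P[:,2]<300)&(f.max(1)<80); A.append(P[m])
    w=(P[:,2]>6)&(P[:,2]<45)&(P[:,0]>500)&(P[:,0]<830)&(P[:,1]>-240)&(P[:,1]<20)
    wh=w&(f.min(1)>90)&(np.ptp(f,axis=1)<45)
    r=cv2.minAreaRect(P[wh][:,:2].astype(np.float32)); print(n,"base",wh.sum(),r,P[wh].mean(0))
def res(p,Q):
    x,y,ya,ti=p; a=np.array([-np.sin(ti)*np.cos(ya),-np.sin(ti)*np.sin(ya),np.cos(ti)])
    d=Q-np.array([x,y,245]); s=d@a; r=np.linalg.norm(d-s[:,None]*a,axis=1)
    return np.maximum(r-23,s-45)
for Q in (A[0],A[1],np.vstack(A)):
    s=least_squares(res,[560,-166,.4,.52],args=(Q,),loss="soft_l1",f_scale=1.5,x_scale=[10,10,.1,.1])
    s2=least_squares(lambda p:res([*p,np.pi/6],Q),[560,-166,.4],loss="soft_l1",f_scale=1.5,x_scale=[10,10,.1])
    print(len(Q),s.x[:2].round(1),np.degrees(s.x[2:]).round(1),abs(s.fun).mean(),"| 30fix",s2.x[:2].round(1),np.degrees(s2.x[2]))
```

```text
scene base 902 ((691.9030151367188, -112.60250854492188), (302.6817321777344, 179.85687255859375), 43.60790252685547) [ 669.40833977 -131.47723878   26.06588748]
side base 965 ((674.4644165039062, -119.897216796875), (281.4543151855469, 186.08078002929688), 46.637489318847656) [ 642.78375344 -128.85172408   27.45894936]
216 [ 556.8 -172.8] [14.7 32.6] 1.4995227810414111 | 30fix [ 555.9 -173.1] 14.468366650417897
197 [ 558.2 -176. ] [11.  30.4] 1.8492040165110046 | 30fix [ 558. -176.] 10.881522034696873
413 [ 557.  -173.7] [17.5 31.3] 1.822203758811434 | 30fix [ 556.5 -173.8] 17.96146950246108
```

```bash
python3 -m creep '[1,0,0,-0.05,0,0,0, 1,0,0,-0.05,0,0,0, 1,0.0375,-0.03,-0.016,0,0,0, 1,0.0375,-0.03,-0.016,0,0,0, 1,0.0375,-0.03,-0.016,0,0,0, 1,0.0375,-0.03,-0.016,0,0,0, 1,0.0375,-0.03,-0.016,0,0,0, 1,0.0375,-0.03,-0.016,0,0,0]' 20
python3 -m creep '[1,0.0375,-0.03,-0.016,0,0,0, 1,0.0375,-0.03,-0.016,0,0,0, 1,0.0375,-0.03,-0.016,0,0,0, 1,0.0375,-0.03,-0.016,0,0,0, 1,0.0375,-0.03,-0.016,0,0,0, 1,0.0375,-0.03,-0.016,0,0,0, 1,0,0,0,0,0,0.05, 1,0,0,0,0,0,0.05]'
python3 -m creep '[1,0,0,0,0,0.0667,0, 1,0,0,0,0,0.0667,0, 1,0,0,0,0,0.0667,0, 1,0,0,0,0,0.0667,0, 1,0,0,0,0,0.0667,0, 1,0,0,0,0,0,0, 1,0,0,0,0,0,0]'
python3 - <<'E'
from h import *
c,P=grab("wrist"); s=ctrl.state()
print(s["time_s"],s["joint_pos"].round(2)); print(toolT().round(3)); print(c["mtx"],np.round(c["tool_from_camera"],3))
np.savez("w1.npz",f=c["frame"],P=P,T=toolT()); cv2.imwrite("pics/w1.png",c["frame"])
E
```

```text
time_s: 0.77
eef_pos: [371.3, -392.9, 339.6]
tool_rot: [-3.066, -0.682, 0.001]
contact_force: [0.1, -0.0, 0.6]
finger_gap: 1.001
time_s: 1.43
eef_pos: [468.5, -197.2, 412.5]
tool_rot: [3.109, 0.446, 0.002]
contact_force: [-0.1, -1.7, -0.4]
finger_gap: 0.997
time_s: 2.02
eef_pos: [464.5, -201.6, 409.7]
tool_rot: [-2.938, -0.409, -0.783]
contact_force: [0.5, 0.6, 0.8]
finger_gap: 1.003
2.0667 [ 0.7  -0.24 -0.08  1.92 -0.46  1.16 -0.55]
[[ 8.33000e-01  2.77000e-01  4.80000e-01  4.66391e+02]
 [ 2.39000e-01 -9.61000e-01  1.39000e-01 -2.00849e+02]
 [ 4.99000e-01 -1.00000e-03 -8.66000e-01  4.11327e+02]
 [ 0.00000e+00  0.00000e+00  0.00000e+00  1.00000e+00]]
[[331.89182491   0.         322.98311021]
 [  0.         331.89182491 200.98383227]
 [  0.           0.           1.        ]] [[  -0.      -0.958   -0.286   73.308]
 [   1.      -0.      -0.      -0.237]
 [   0.      -0.286    0.958 -180.967]
 [   0.       0.       0.       1.   ]]
```

View pics/w1.png

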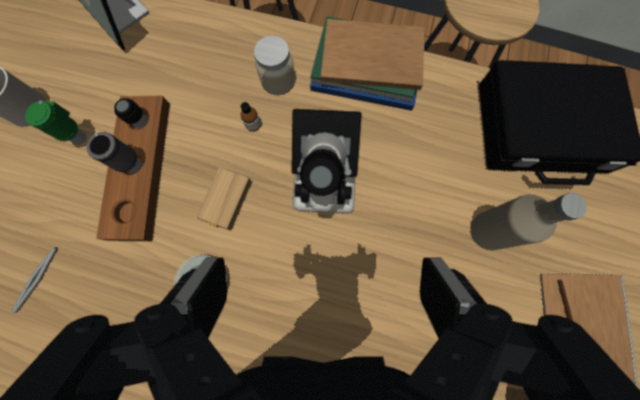

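The wrist view shows the viewer's head at about (322,177) with the grey lens at (320,178). The stage edges at columns 292 to 362 run almost parallel to the image axes, so the tool yaw is nearly right.

Run:
```python
from h import *
z=np.load("w1.npz");f=z["f"].astype(int);P=z["P"];T=z["T"]
L=(P-T[:3,3])@T[:3,:3]
b=np.s_[140:210,290:355]; l=L[b].reshape(-1,3);p=P[b].reshape(-1,3);g=f[b].reshape(-1,3)
zm=np.percentile(l[p[:,2]>230][:,2],2); print("near z",zm)
m=(l[:,2]<zm+6)&(p[:,2]>230)&(g.max(1)<140); q=l[m]
print("face",m.sum(),q.mean(0),cv2.minEnclosingCircle(q[:,:2].astype(np.float32)),p[m].mean(0))
# plane of face
c0=q.mean(0);n=np.linalg.svd(q-c0)[2][2];print("normal tool",n, "world",T[:3,:3]@n)
# stage: black points at z ~ 80..140
w=(P[...,2]>60)&(P[...,2]<170)&(f.max(2)<60)
w[:100]=0;w[215:]=0;w[:,:280]=0;w[:,370:]=0
q=P[w]; print("stage z",np.percentile(q[:,2],[5,25,50,75,95]))
zs=np.median(q[:,2]); q=q[abs(q[:,2]-zs)<5]
r=cv2.minAreaRect(q[:,:2].astype(np.float32));print(len(q),r)
# left & right edges of stage at rows 115..165 by mask extremes
for k in (0,-1):
    E=[]
    for v in range(116,165,3):
        u=np.where(w[v])[0]
        if len(u): E.append(P[v,u[k]-(1 if k else -1)])
    E=np.array(E);vx,vy,_,_=cv2.fitLine(E[:,:2].astype(np.float32),cv2.DIST_HUBER,0,.01,.01).ravel();print("edge yaw",np.degrees(np.arctan2(vy,vx)))
# base
w=(P[...,2]>8)&(P[...,2]<45)&(f.min(2)>100)&(np.ptp(f,axis=2)<40);w[:,:285]=0;w[:,370:]=0;w[:100]=0;w[225:]=0
q=P[w];print("base",len(q),cv2.minAreaRect(q[:,:2].astype(np.float32)))
# stand top + empty well
w=(abs(P[...,2]-32)<6)&(f[...,2]-f[...,0]>35);w[:,:90]=0;w[:,180:]=0;w[:90]=0;w[245:]=0
k=cv2.morphologyEx(w.astype(np.uint8),cv2.MORPH_OPEN,np.ones((3,3)));q=P[k>0];print("stand",len(q),q.mean(0),cv2.minAreaRect(q[:,:2].astype(np.float32)))
cv2.imwrite("pics/w1c.png",cv2.resize(z["f"][90:250,80:370],None,fx=2.75,fy=2.75,interpolation=cv2.INTER_CUBIC))
```

```text
near z 144.99853886123205
face 1207 [  0.25243715  -2.8258431  144.49830701] ((25.19198989868164, -1.4285436868667603), 45.82215881347656) [ 535.11830436 -178.03698495  286.25103049]
normal tool [ 0.97092419 -0.03788033  0.23637111] world [0.91145693 0.30147631 0.27992554]
stage z [ 99.60131415 116.44707294 127.41200955 134.96099287 140.74453583]
858 ((611.8705444335938, -160.2791748046875), (115.34815216064453, 103.77253723144531), 12.489999771118164)
edge yaw 14.576203
edge yaw 12.537286
base 364 ((582.0154418945312, -166.70726013183594), (59.346378326416016, 110.26636505126953), 12.0551118850708)
stand 4727 [521.20161108 181.37736267  32.13787199] ((540.5140380859375, 191.84814453125), (282.8807373046875, 89.30958557128906), 15.048660278320312)
```

```bash
cat >> h.py <<'E'
from scipy.optimize import least_squares
def cyl(Q,ya,p0=(557,-174),rad=23,top=45,ti=np.pi/6):
    a=np.array([-np.sin(ti)*np.cos(ya),-np.sin(ti)*np.sin(ya),np.cos(ti)])
    def res(p):
        d=Q-np.array([p[0],p[1],245]); s=d@a; r=np.linalg.norm(d-s[:,None]*a,axis=1); return np.maximum(r-rad,s-top)
    s=least_squares(res,p0,loss="soft_l1",f_scale=1.,x_scale=10); return s.x,abs(s.fun).mean()
E
python3 - <<'E'
from h import *
z=np.load("w1.npz");f=z["f"].astype(int);P=z["P"];T=z["T"]
w=(P[...,2]>255)&(P[...,2]<300);w[:140]=0;w[210:]=0;w[:,:295]=0;w[:,350:]=0
ke=cv2.erode(w.astype(np.uint8),np.ones((3,3)))>0
print(w.sum(),cyl(P[w],np.radians(13)),cyl(P[ke],np.radians(13)))
v,u=np.where(w);print("uv box",u.min(),u.max(),v.min(),v.max())
L=(P-T[:3,3])@T[:3,:3]; lz=L[...,2][w]; print(np.histogram(lz,bins=range(135,200,4)))
fc=w&(L[...,2]<np.percentile(lz,20)+4); q=P[fc]; print("face",fc.sum(),q.mean(0),cv2.minAreaRect(L[fc][:,:2].astype(np.float32)),L[fc].mean(0))
E
```

```text
1608 (array([ 556.63913009, -172.26473526]), np.float64(0.9843170987814042)) (array([ 556.43863668, -171.04179121]), np.float64(0.9630979080217806))
uv box 299 342 149 195
(array([  0,   0, 709, 490, 158,  95,  20,  29,  38,  21,  17,  16,   6,
         8,   1,   0]), array([135, 139, 143, 147, 151, 155, 159, 163, 167, 171, 175, 179, 183,
       187, 191, 195, 199]))
face 1176 [ 535.67367632 -177.83516673  283.85383802] ((-0.9200649261474609, -2.9253597259521484), (39.86729049682617, 37.991851806640625), 86.61760711669922) [ -0.4335024   -2.86445336 146.86974044]
```

```bash
cat >> h.py <<'E'
def pose(yaw,tilt,flip=0):  # tool z = -axis; tool x along tube x (deg); flip half turn
    return (Ro.from_euler("ZY",[yaw,-tilt],degrees=True)*Ro.from_euler("XZ",[180,180*flip],degrees=True)).as_matrix()
def go(pos,R):
    T=toolT(); rv=Ro.from_matrix(T[:3,:3].T@R).as_rotvec(); d=np.array(pos)-T[:3,3]
    print("turn deg",np.degrees(rv).round(2),"num",(np.degrees(rv)/90).round(4)); 
    print("shift after turn mm",(R.T@d).round(1),"num",(R.T@d/750).round(4)," before turn num",(T[:3,:3].T@d/750).round(4), "|d|",np.linalg.norm(d).round(1),"err world",d.round(1))
RIM=np.array([557,-172.6,245.]);YAW=13.
def ax(yaw=YAW): y=np.radians(yaw);return np.array([-.5*np.cos(y),-.5*np.sin(y),.866])
E
python3 -c "
from h import *
go(RIM+100*ax(),pose(YAW,30))"
```

```text
turn deg [-1.56  0.05  2.62] num [-0.0174  0.0006  0.0292]
shift after turn mm [-1.2 -7.1 91.4] num [-0.0016 -0.0095  0.1218]  before turn num [-0.0011 -0.0063  0.122 ] |d| 91.7 err world [ 41.9  17.  -79.7]
```

```bash
python3 -m creep '[1,0,0,0,-0.0174,0.0006,0.0292, 1,-0.0008,-0.0048,0.04,0,0,0, 1,-0.0008,-0.0047,0.0418,0,0,0, 1,0,0,0.04,0,0,0, 1,0,0,0,0,0,0, 1,0,0,0,0,0,0]'
python3 - <<'E'
from h import *
c,P=grab("wrist");T=toolT();go(RIM+100*ax(),pose(YAW,30))
w=(P[...,2]>252)&(P[...,2]<300)&(np.linalg.norm(P[...,:2]-[545,-175],axis=2)<60)
f=c["frame"];L=(P-T[:3,3])@T[:3,:3]
w&=L[...,2]>30
fc=w&(L[...,2]<np.percentile(L[...,2][w],20)+4)
print(w.sum(),cyl(P[w],np.radians(13)),"face",P[fc].mean(0),cv2.minAreaRect(L[fc][:,:2].astype(np.float32)),L[fc].mean(0))
for ya in(9,11,15,17):print(ya,cyl(P[w],np.radians(ya)))
cv2.imwrite("pics/w2.png",f)
E
```

```text
time_s: 2.57
eef_pos: [509.8, -181.9, 331.0]
tool_rot: [-2.957, -0.344, -0.79]
contact_force: [0.4, 0.5, 1.0]
finger_gap: 0.998
turn deg [-0.03 -0.09  0.19] num [-0.0003 -0.001   0.0021]
shift after turn mm [-2.5 -0.   0.3] num [-0.0033 -0.      0.0004]  before turn num [-0.0033 -0.0001  0.0004] |d| 2.5 err world [-1.9 -0.4 -1.5]
3001 (array([ 557.06349642, -172.8789393 ]), np.float64(0.8325139004502795)) face [ 536.38660468 -177.57148285  284.1961748 ] ((-1.7077789306640625, 0.47298622131347656), (39.284820556640625, 39.88058853149414), 0.43040332198143005) [-1.30915889  0.20001244 55.77937181]
9 (array([ 557.17903327, -173.61919978]), np.float64(0.8725287253163073))
11 (array([ 557.12640219, -173.23702775]), np.float64(0.8444088083050415))
15 (array([ 556.96639623, -172.48403712]), np.float64(0.8384492017337235))
17 (array([ 556.8466179 , -172.08623186]), np.float64(0.8604639512214214))
```

View pics/w2.png

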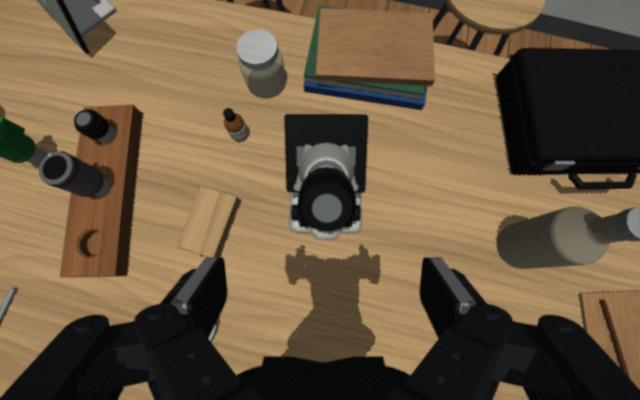

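The head is centred between the jaws at (327,200) and the rim estimate holds at (557,-172.8,245). I advance and grip.

```bash
python3 -m creep '[1,-0.001,0,0.045,0,0,0, 1,-0.001,0,0.045,0,0,0, 1,0,0,0.03,0,0,0, 1,0,0,0.0093,0,0,0, 1,0,0,0,0,0,0, 1,0,0,0,0,0,0]' 40
python3 -c "
from h import *
go(RIM+3*ax(),pose(YAW,30))"
python3 -m creep '[0,0,0,0,0,0,0, 0,0,0,0,0,0,0, 0,0,0,0,0,0,0, 0,0,0,0,0,0,0, 0,0,0,0,0,0,0, 0,0,0,0,0,0,0, 0,0,0,0,0,0,0, 0,0,0,0,0,0,0]' 40
python3 -c "
from h import *
go(RIM+3*ax(),pose(YAW,30));print(ctrl.state()['contact_force'])"
```

```text
time_s: 3.12
eef_pos: [556.0, -174.7, 249.8]
tool_rot: [-2.961, -0.338, -0.8]
contact_force: [-0.8, -0.1, 0.1]
finger_gap: 0.995
turn deg [ 0.14 -0.22  0.06] num [ 0.0016 -0.0024  0.0007]
shift after turn mm [-1.1 -1.8  1.9] num [-0.0015 -0.0024  0.0025]  before turn num [-0.0015 -0.0024  0.0025] |d| 2.8 err world [-0.4  1.7 -2.2]
time_s: 3.78
eef_pos: [555.3, -171.3, 251.6]
tool_rot: [-2.956, -0.342, -0.798]
contact_force: [-12.5, 5.4, 17.0]
finger_gap: 0.002
turn deg [-0.15 -0.22  0.16] num [-0.0017 -0.0025  0.0018]
shift after turn mm [-2.1  1.6  3.4] num [-0.0028  0.0021  0.0045]  before turn num [-0.0028  0.0021  0.0045] |d| 4.3 err world [ 0.3 -1.6 -4. ]
[-12.47296571   5.4031743   17.04166726]
```

The fingers report fully shut, which is unexpected. I look before moving.

Run:
```python
from h import *
a=ctrl.read_camera("wrist")["frame"];b=ctrl.read_camera("side")["frame"];c=ctrl.read_camera("scene")["frame"]
f=lambda i,x0,y0,x1,y1:cv2.resize(i[y0:y1,x0:x1],(400,300),interpolation=cv2.INTER_CUBIC)
cv2.imwrite("pics/d1.png",np.vstack([np.hstack([f(a,0,0,640,400),f(b,250,60,410,180)]),np.hstack([f(c,180,100,340,220),f(a,200,150,440,330)])]))
print(ctrl.state()["finger_gap"],ctrl.state()["contact_force"])
```

```text
-0.0010371946012359562 [-12.70034469   4.87328073  15.91032497]
```

View pics/d1.png

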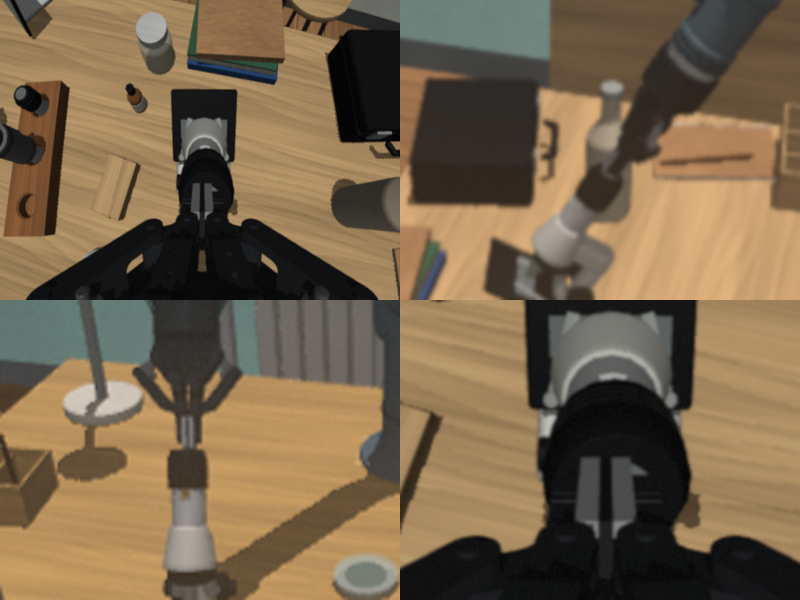

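Run:
```python
from h import *
c,P=grab("wrist");T=toolT();L=(P-T[:3,3])@T[:3,:3];s=(P-RIM)@ax()
f=c["frame"]
for v in range(200,300,6): print(v,[(u,tuple(L[v,u].round(0).astype(int)),int(s[v,u])) for u in (300,318,325,335,345,355)])
print(T[:3,3],ctrl.state()["joint_pos"].round(3))
for n in("scene","side"):
    c,P=grab(n);s=(P-RIM)@ax();r=np.linalg.norm(P-RIM-s[...,None]*ax(),axis=2)
    g=c["frame"].max(2);m=(r<27)&(s>-10)&(s<100);print(n,[(k,int((m&(s>=k)&(s<k+6)).sum()),g[m&(s>=k)&(s<k+6)].mean().round(),r[m&(s>=k)&(s<k+6)].mean().round(1)) for k in range(-12,100,6)])
```

```text
200 [(300, (np.int64(6), np.int64(-17), np.int64(49)), -42), (318, (np.int64(20), np.int64(-3), np.int64(0)), 5), (325, (np.int64(21), np.int64(1), np.int64(-4)), 9), (335, (np.int64(20), np.int64(6), np.int64(-1)), 7), (345, (np.int64(16), np.int64(13), np.int64(14)), -7), (355, (np.int64(5), np.int64(23), np.int64(51)), -45)]
206 [(300, (np.int64(8), np.int64(-15), np.int64(25)), -19), (318, (np.int64(20), np.int64(-3), np.int64(-11)), 17), (325, (np.int64(20), np.int64(1), np.int64(-13)), 19), (335, (np.int64(20), np.int64(6), np.int64(-12)), 18), (345, (np.int64(19), np.int64(12), np.int64(-10)), 16), (355, (np.int64(1), np.int64(23), np.int64(50)), -43)]
212 [(300, (np.int64(14), np.int64(-13), np.int64(-5)), 11), (318, (np.int64(19), np.int64(-3), np.int64(-20)), 26), (325, (np.int64(20), np.int64(1), np.int64(-22)), 28), (335, (np.int64(20), np.int64(6), np.int64(-22)), 28), (345, (np.int64(20), np.int64(11), np.int64(-20)), 26), (355, (np.int64(16), np.int64(17), np.int64(-10)), 15)]
218 [(300, (np.int64(15), np.int64(-12), np.int64(-16)), 22), (318, (np.int64(19), np.int64(-
[... 5795 characters left out ...]
at64(20.1)), (12, 24, np.float64(58.0), np.float64(20.1)), (18, 28, np.float64(61.0), np.float64(20.0)), (24, 27, np.float64(58.0), np.float64(20.3)), (30, 28, np.float64(56.0), np.float64(20.0)), (36, 36, np.float64(56.0), np.float64(19.0)), (42, 44, np.float64(64.0), np.float64(15.0)), (48, 11, np.float64(75.0), np.float64(12.2)), (54, 14, np.float64(73.0), np.float64(13.1)), (60, 14, np.float64(69.0), np.float64(13.9)), (66, 16, np.float64(71.0), np.float64(13.8)), (72, 13, np.float64(72.0), np.float64(14.3)), (78, 12, np.float64(69.0), np.float64(13.9)), (84, 5, np.float64(82.0), np.float64(16.4)), (90, 10, np.float64(73.0), np.float64(16.3)), (96, 9, np.float64(58.0), np.float64(20.0))]
```

Run:
```python
from h import *
z=np.load("w1.npz");P=z["P"];T=z["T"];L=(P-T[:3,3])@T[:3,:3]
m=(L[...,2]<60)&(abs(L[...,1])<70);m[:245]=0
q=L[m];print(q[:,2].max(),np.percentile(q[:,2],[50,90,99]))
for k in(-40,-45,-50,-55,-60,-70,-80):
    a=q[(q[:,2]>k)&(q[:,2]<k+5)];print(k,len(a),a.min(0).round() if len(a) else '',a.max(0).round() if len(a) else '')
```

```text
-50.253467727992955 [-112.49327249  -79.81118268  -56.67311343]
-40 0  
-45 0  
-50 0  
-55 248 [-13. -49. -55.] [  9.  49. -50.]
-60 578 [-13. -55. -60.] [ 10.  55. -55.]
-70 790 [-13. -57. -70.] [ 10.  57. -65.]
-80 999 [-13. -57. -80.] [ 10.  56. -75.]
```

The depth readings show the finger tips about 38 mm short of the reported TCP: shut at tool z = -38, open at -51. So the fingers only pressed on the eye end, and the viewer is still home. I will add 38 mm to every approach.

```bash
python3 -m creep '[1,0,0,0,0,0,0, 1,0,0,0,0,0,0, 1,0,0,0,0,0,0, 1,0,0,0,0,0,0, 1,0,0,0,0,0,0, 1,0,0,0,0,0,0]' 40
python3 -c "
from h import *
go(RIM-34*ax(),pose(YAW,30));print(ctrl.state()['contact_force'])"
```

```text
time_s: 4.58
eef_pos: [554.3, -172.6, 246.4]
tool_rot: [-2.959, -0.339, -0.792]
contact_force: [0.6, -0.4, 0.5]
finger_gap: 0.848
turn deg [-0.08  0.01  0.05] num [-0.0009  0.0001  0.0006]
shift after turn mm [ 1.6  0.6 36.5] num [0.0021 0.0008 0.0487]  before turn num [0.0021 0.0009 0.0487] |d| 36.6 err world [ 19.3   3.8 -30.9]
[ 0.58142501 -0.38199776  0.47911013]
```

```bash
python3 -m creep '[1,0,0,0,0,0,0, 1,0,0,0,0,0,0, 1,0.001,0,0.02,0,0,0, 1,0.001,0,0.02,0,0,0, 1,0,0.0008,0.0087,0,0,0, 1,0,0,0,0,0,0]' 40
python3 -m creep '[0,0,0,0,0,0,0, 0,0,0,0,0,0,0, 0,0,0,0,0,0,0, 0,0,0,0,0,0,0, 0,0,0,0,0,0,0, 0,0,0,0,0,0,0]' 40
python3 -c "
from h import *
go(RIM-34*ax(),pose(YAW,30));print(ctrl.state()['contact_force'])"
```

```text
time_s: 5.08
eef_pos: [573.3, -168.3, 214.2]
tool_rot: [-2.958, -0.339, -0.79]
contact_force: [0.3, 0.4, -1.2]
finger_gap: 1.0
time_s: 5.58
eef_pos: [574.3, -170.3, 217.7]
tool_rot: [-2.96, -0.338, -0.797]
contact_force: [-2.2, -0.8, 4.7]
finger_gap: 0.524
turn deg [ 0.09 -0.14  0.04] num [ 0.001  -0.0015  0.0005]
shift after turn mm [-1.4 -1.7  1.6] num [-0.0018 -0.0022  0.0022]  before turn num [-0.0018 -0.0022  0.0022] |d| 2.7 err world [-0.7  1.5 -2.1]
[-2.2114514  -0.80624607  4.70043714]
```

Gripped at 0.524 (about 45 mm) with small forces. I pull straight out along the axis.

```bash
python3 -m creep '[0,0,0,-0.01,0,0,0, 0,0,0,-0.015,0,0,0, 0,0,0,-0.02,0,0,0, 0,0,0,-0.02,0,0,0]' 60
python3 -m creep '[0,0,0,-0.03,0,0,0, 0,0,0,-0.03,0,0,0, 0,0,0,-0.03,0,0,0, 0,0,0,0,0,0,0]' 60
python3 - <<'E'
from h import *
c,P=grab("wrist");T=toolT();L=(P-T[:3,3])@T[:3,:3];s=ctrl.state();print(s["contact_force"],s["finger_gap"],s["eef_pos"])
cv2.imwrite("pics/w3.png",c["frame"]); np.savez("w3.npz",f=c["frame"],P=P,T=T)
W=(RIM+0*ax());print("rim in tool",T[:3,:3].T@(W-T[:3,3]))
E
```

```text
time_s: 5.92
eef_pos: [549.3, -174.9, 259.1]
tool_rot: [-2.96, -0.339, -0.793]
contact_force: [-0.3, 0.4, -0.6]
finger_gap: 0.518
time_s: 6.25
eef_pos: [517.3, -185.3, 322.4]
tool_rot: [-2.963, -0.336, -0.805]
contact_force: [1.0, -0.0, -0.5]
finger_gap: 0.517
[-0.12143334  0.19445801 -1.58450118] 0.5196258158487637 [ 517.27316852 -184.33939395  320.14479955]
rim in tool [-2.1419998  -2.91020936 85.7304959 ]
```

View pics/w3.png

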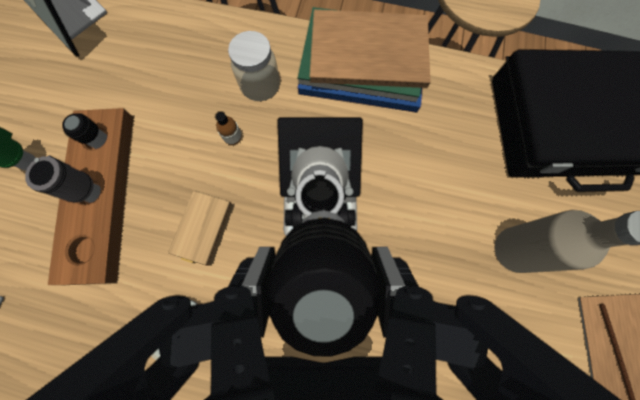

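The viewer is out between the fingers (eye end at (323,316)), and the bare rim with its notch shows at (321,190). I untilt the tool and measure the held eyepiece and the rim.

```bash
python3 -m creep '[0,0,0,0,0,-0.0667,0, 0,0,0,0,0,-0.0667,0, 0,0,0,0,0,-0.0667,0, 0,0,0,0,0,-0.0667,0, 0,0,0,0,0,-0.0667,0, 0,0,0,0,0,0,-0.0244, 0,0,0,0,0,0,0]' 60
python3 - <<'E'
from h import *
z=np.load("w3.npz");P=z["P"];T=z["T"];f=z["f"].astype(int);L=(P-T[:3,3])@T[:3,:3]
m=np.zeros(P.shape[:2],bool);m[295:340,295:352]=1;m&=(L[...,2]<-60)&(L[...,2]>-110)&(f.min(2)>70)
print("face in tool",m.sum(),L[m].mean(0),L[m].min(0),L[m].max(0))
m=np.zeros(P.shape[:2],bool);m[165:218,290:352]=1;m&=(abs(P[...,2]-245)<14)&(f.max(2)>120)
s=(P-RIM)@ax();m&=abs(s)<6
q=P[m];print("rim",m.sum(),q.mean(0),cyl(q,np.radians(13),rad=20,top=0),cv2.minAreaRect(((q-RIM)@pose(13,30))[:,:2].astype(np.float32)))
go([453.7,168.5,120],pose(15.2,0))
E
```

```text
time_s: 6.88
eef_pos: [518.2, -180.4, 314.5]
tool_rot: [-3.11, -0.424, 0.004]
contact_force: [-0.7, 0.5, -1.4]
finger_gap: 0.52
face in tool 2252 [ -0.78422879   0.47731538 -79.55967552] [-11.94822191  -9.91738011 -81.27283075] [  8.98051503  10.84043183 -77.78728805]
rim 456 [ 560.76691713 -171.04286775  246.66810461] (array([ 557.90724254, -173.04558507]), np.float64(0.5476880199198382)) ((2.7060327529907227, 0.014629364013671875), (39.51041793823242, 35.09368133544922), 83.58968353271484)
turn deg [-0.19  0.12  0.32] num [-0.0021  0.0013  0.0036]
shift after turn mm [  29.2 -353.6  194.5] num [ 0.0389 -0.4715  0.2594]  before turn num [ 0.0421 -0.4704  0.2609] |d| 404.6 err world [ -64.5  348.9 -194.5]
```

```bash
python3 -m creep '[0,0,0,0,-0.002,0.0013,0.0036, 0,0.005,-0.03,0,0,0,0, 0,0.005,-0.05,0,0,0,0, 0,0.005,-0.05,0,0,0,0, 0,0.005,-0.05,0,0,0,0, 0,0.005,-0.05,0,0,0,0, 0,0.005,-0.05,0,0,0,0, 0,0.0089,-0.05,0,0,0,0]' 60
python3 -m creep '[0,0,-0.05,0.01,0,0,0, 0,0,-0.05,0.01,0,0,0, 0,0,-0.0415,0.02,0,0,0, 0,0,0,0.05,0,0,0, 0,0,0,0.05,0,0,0, 0,0,0,0.05,0,0,0, 0,0,0,0.03,0,0,0, 0,0,0,0,0,0,0]' 60
python3 - <<'E'
from h import *
go([453.7,168.5,17],pose(15.2,0));s=ctrl.state();print(s["finger_gap"])
c,P=grab("wrist");T=toolT();f=c["frame"].astype(int);L=(P-T[:3,3])@T[:3,:3]
w=(abs(P[...,2]-32)<6)&(f[...,2]-f[...,0]>35)&(P[...,1]>80)&(P[...,1]<300)&(P[...,0]>370)
k=cv2.morphologyEx(w.astype(np.uint8),cv2.MORPH_OPEN,np.ones((3,3)));q=P[k>0];print("stand",len(q),q.mean(0),cv2.minAreaRect(q[:,:2].astype(np.float32)))
cv2.imwrite("pics/w4.png",c["frame"]);np.savez("w4.npz",f=c["frame"],P=P,T=T)
E
```

```text
time_s: 7.55
eef_pos: [479.9, 64.1, 316.0]
tool_rot: [3.111, 0.401, 0.005]
contact_force: [1.5, 0.7, -1.4]
finger_gap: 0.525
time_s: 8.22
eef_pos: [449.4, 162.3, 145.1]
tool_rot: [3.109, 0.403, -0.013]
contact_force: [-0.9, -0.2, -1.5]
finger_gap: 0.517
turn deg [ 0.31  0.54 -0.42] num [ 0.0034  0.006  -0.0047]
shift after turn mm [  5.8  -4.9 128.1] num [ 0.0078 -0.0065  0.1708]  before turn num [ 0.0093 -0.0075  0.1707] |d| 128.3 err world [   4.3    6.2 -128.1]
0.5165546728392715
stand 14562 [503.41710801 181.70192193  32.05948934] ((499.49713134765625, 181.5072479248047), (196.79571533203125, 86.75569915771484), 15.182784080505371)
```

View pics/w4.png

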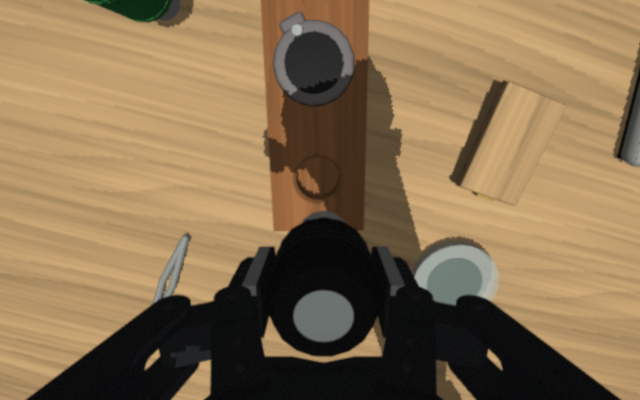

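The wrist view shows the empty well at (318,178), the camera at (313,62) with its housing towards (292,20), and the held viewer upright. I lower it in.

```bash
python3 -m creep '[0,0.0039,-0.003,0,0.0034,0.006,-0.0047, 0,0.0035,-0.0035,0.03,0,0,0, 0,0,0,0.04,0,0,0, 0,0,0,0.04,0,0,0, 0,0,0,0.03,0,0,0, 0,0,0,0.014,0,0,0, 0,0,0,0,0,0,0, 0,0,0,0,0,0,0]' 60
python3 - <<'E'
from h import *
for i in range(3): go([453.5,168.6,16],pose(15.2,0));s=ctrl.state();print(s["finger_gap"],s["contact_force"]); ctrl.read_camera("wrist")
E
```

```text
time_s: 8.93
eef_pos: [461.5, 172.6, 36.7]
tool_rot: [-3.111, -0.417, -0.021]
contact_force: [-1.3, -1.5, -1.1]
finger_gap: 0.519
turn deg [-0.05 -0.77  0.08] num [-0.0006 -0.0085  0.0009]
shift after turn mm [-8.8  1.7 20.7] num [-0.0117  0.0023  0.0276]  before turn num [-0.0121  0.0023  0.0275] |d| 22.6 err world [ -8.   -4.  -20.7]
0.5191372998709608 [-1.30515312 -1.54508685 -1.13325778]
turn deg [-0.04 -0.81  0.08] num [-0.0005 -0.009   0.0009]
shift after turn mm [-9.1  1.8 21.1] num [-0.0121  0.0024  0.0281]  before turn num [-0.0125  0.0024  0.028 ] |d| 23.0 err world [ -8.3  -4.1 -21.1]
0.5195397108729957 [-1.2574688  -1.07999391 -0.98731426]
turn deg [-0.04 -0.83  0.09] num [-0.0004 -0.0092  0.001 ]
shift after turn mm [-9.1  1.8 21.2] num [-0.0121  0.0024  0.0282]  before turn num [-0.0125  0.0024  0.028 ] |d| 23.1 err world [ -8.3  -4.1 -21.2]
0.516007634055948 [-2.05856324 -1.19360784 -0.15759175]
```

```bash
python3 -m creep '[0,-0.006,0.0024,0,0,-0.0088,0, 0,-0.006,0,0,0,0,0, 0,0,0,0,0,0,0, 0,0,0,0,0,0,0]' 60
python3 - <<'E'
from h import *
for i in range(2): go([453.5,168.6,16],pose(15.2,0));s=ctrl.state();print(s["finger_gap"],s["contact_force"]); ctrl.read_camera("wrist")
E
```

```text
time_s: 9.42
eef_pos: [453.0, 168.9, 35.9]
tool_rot: [-3.112, -0.419, -0.0]
contact_force: [-0.1, 0.3, -0.9]
finger_gap: 0.524
turn deg [-0.09 -0.02  0.13] num [-0.001  -0.0002  0.0014]
shift after turn mm [ 0.4  0.4 19.9] num [0.0006 0.0005 0.0265]  before turn num [0.0006 0.0006 0.0265] |d| 19.9 err world [  0.5  -0.3 -19.9]
0.5236290426225656 [-0.0556075   0.30577468 -0.92886388]
turn deg [-0.1  -0.01  0.13] num [-0.0011 -0.0001  0.0015]
shift after turn mm [ 0.5  0.5 19.7] num [0.0006 0.0006 0.0263]  before turn num [0.0006 0.0007 0.0263] |d| 19.8 err world [  0.6  -0.3 -19.7]
0.5202278772222295 [-0.77108482  0.10124192 -0.93831824]
```

```bash
python3 -m creep '[0,0,0,0.007,0,0,0, 0,0,0,0.007,0,0,0, 0,0,0,0.006,0,0,0, 0,0,0,0.004,0,0,0, 0,0,0,0,0,0,0, 0,0,0,0,0,0,0]' 60
python3 - <<'E'
from h import *
for i in range(2): go([453.5,168.6,15.4],pose(15.2,0));s=ctrl.state();print(s["finger_gap"],s["contact_force"]); ctrl.read_camera("wrist")
E
```

```text
time_s: 10.02
eef_pos: [452.2, 168.5, 17.9]
tool_rot: [3.113, 0.419, -0.005]
contact_force: [-2.1, -2.2, 8.5]
finger_gap: 0.522
turn deg [-0.02  0.17  0.13] num [-0.0002  0.0018  0.0014]
shift after turn mm [1.2 0.3 2.5] num [0.0016 0.0003 0.0033]  before turn num [0.0016 0.0003 0.0033] |d| 2.8 err world [ 1.3  0.1 -2.5]
0.5222421900919232 [-2.06281928 -2.23782852  8.52290141]
turn deg [-0.02  0.16  0.13] num [-0.0002  0.0018  0.0014]
shift after turn mm [1.2 0.2 2.5] num [0.0017 0.0003 0.0033]  before turn num [0.0017 0.0003 0.0033] |d| 2.8 err world [ 1.3  0.1 -2.5]
0.5212192159678593 [-3.17190448 -1.01666422  8.4563888 ]
```

Floor contact at 8.5 N and the expected height, so I release and back out upwards.

```bash
python3 -m creep '[1,0,0,0,0,0,0, 1,0,0,0,0,0,0, 1,0,0,0,0,0,0, 1,0,0,0,0,0,0, 1,0,0,0,0,0,0, 1,0,0,0,0,0,0, 1,0,0,0,0,0,0]' 60
python3 -m creep '[1,0,0,-0.03,0,0,0, 1,0,0,-0.04,0,0,0, 1,0,0,-0.05,0,0,0, 1,0,0,-0.05,0,0,0, 1,0,0,-0.05,0,0,0, 1,0,0,0,0,0,0]' 60
python3 - <<'E'
from h import *
c,P=grab("wrist");T=toolT();cv2.imwrite("pics/w5.png",c["frame"]);np.savez("w5.npz",f=c["frame"],P=P,T=T)
f=c["frame"].astype(int)
n=lambda x,y,r:(np.linalg.norm(P[...,:2]-[x,y],axis=2)<r)
m=n(453,168,40)&(P[...,2]>70)&(P[...,2]<110);print("viewer",m.sum(),P[m].mean(0),cv2.minAreaRect(P[m&(P[...,2]>88)][:,:2].astype(np.float32)),np.percentile(P[m][:,2],[50,95]))
m=n(540.6,192,45)&(P[...,2]>112)&(P[...,2]<130);q=P[m][:,:2].astype(np.float32);print("camtop",m.sum(),cv2.minEnclosingCircle(q),q.mean(0),np.median(P[m][:,2]))
m=n(540.6,192,50)&(P[...,2]>75)&(P[...,2]<112)
d=P[m][:,:2]-[540.6,192];r=np.linalg.norm(d,axis=1);k=r>27.5;print("housing",k.sum(),d[k].mean(0),np.degrees(np.arctan2(*d[k].mean(0)[::-1])),r.max(),np.median(P[m][k][:,2]))
E
```

```text
time_s: 10.7
eef_pos: [452.4, 168.6, 17.2]
tool_rot: [-3.112, -0.419, 0.003]
contact_force: [-0.9, -0.2, -0.9]
finger_gap: 0.997
time_s: 11.2
eef_pos: [458.5, 171.2, 190.4]
tool_rot: [-3.111, -0.419, -0.022]
contact_force: [0.8, 0.6, 0.4]
finger_gap: 0.998
viewer 2091 [454.75264489 170.20272577  92.47771578] ((452.4350891113281, 169.12867736816406), (40.7869987487793, 42.613243103027344), 13.89947509765625) [94.70972283 96.22316057]
camtop 3418 ((539.7754516601562, 192.18775939941406), 24.190040588378906) [539.86273 192.19429] 120.33161424900022
housing 131 [21.25270292 20.28346429] 43.663256385885056 32.14437849905129 103.82727419672045
```

View pics/w5.png

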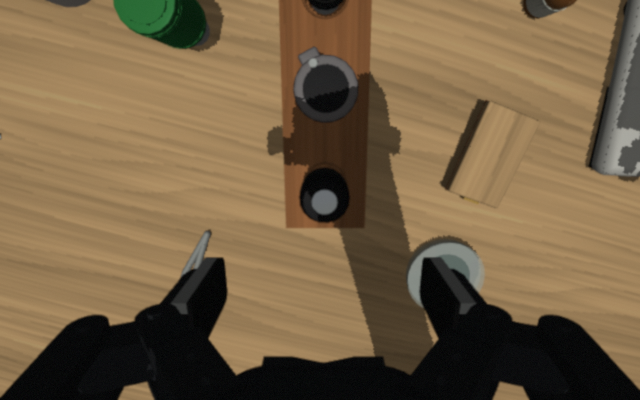

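The viewer stands upright in the well (centre 453,169, top 95), and the camera is at (540,192) with its key yaw about 42°. I go over it with the jaws across the key.

```bash
python3 -m creep '[1,0,0,0,0,0,-0.0755, 1,0,0,0,0,0,-0.0755, 1,0,0,0,0,0,-0.0755, 1,0,0,0,0,0,-0.0755, 1,0,0,0,0,0,0, 1,0,0,0,0,0,0]' 60
python3 -c "
from h import *
go([539.8,192.2,150],pose(42.3,0))"
```

```text
time_s: 11.75
eef_pos: [451.8, 168.1, 181.1]
tool_rot: [-2.928, -1.134, 0.005]
contact_force: [-0.3, 0.8, -0.0]
finger_gap: 1.002
turn deg [-0.18  0.15  0.03] num [-0.002   0.0016  0.0004]
shift after turn mm [81.3 41.4 31.1] num [0.1085 0.0552 0.0415]  before turn num [0.1085 0.0554 0.041 ] |d| 96.4 err world [ 88.   24.1 -31.1]
```

```bash
python3 -m creep '[1,0.036,0.0184,0,0,0,0, 1,0.036,0.0184,0.014,0,0,0, 1,0.0365,0.0184,0.027,0,0,0, 1,0,0,0,0,0,0, 1,0,0,0,0,0,0]' 60
python3 - <<'E'
from h import *
c,P=grab("wrist");T=toolT();cv2.imwrite("pics/w6.png",c["frame"]);np.savez("w6.npz",f=c["frame"],P=P,T=T)
n=lambda x,y,r:(np.linalg.norm(P[...,:2]-[x,y],axis=2)<r)
m=n(540,192,45)&(P[...,2]>114)&(P[...,2]<128);q=P[m][:,:2].astype(np.float32);C,_=cv2.minEnclosingCircle(q);print("camtop",m.sum(),C,_,q.mean(0),np.median(P[m][:,2]))
m=n(*C,40)&(P[...,2]>96)&(P[...,2]<109);d=P[m][:,:2]-C;r=np.linalg.norm(d,axis=1);k=r>26;R=cv2.minAreaRect(d[k].astype(np.float32))
print("housing",k.sum(),np.degrees(np.arctan2(*d[k].mean(0)[::-1])),r.max(),R, np.degrees(np.arctan2(R[0][1],R[0][0])),d[k].mean(0))
go([*C,28],pose(42.3,0))
E
```

```text
time_s: 12.17
eef_pos: [539.4, 192.3, 147.7]
tool_rot: [-2.926, -1.133, 0.013]
contact_force: [-0.5, 0.2, 0.2]
finger_gap: 1.005
camtop 3726 (540.4326782226562, 193.05311584472656) 23.897748947143555 [541.55145 193.85905] 120.24570719513297
housing 235 42.364318976533184 31.86914349372136 ((20.962646484375, 19.183692932128906), (6.284054279327393, 16.061399459838867), 40.38213348388672) 42.46278493731273 [21.3243567  19.44747487]
turn deg [-0.28  0.23  0.11] num [-0.0032  0.0025  0.0012]
shift after turn mm [  1.    0.6 121.6] num [0.0013 0.0008 0.1621]  before turn num [0.0019 0.0016 0.1621] |d| 121.6 err world [   1.1    0.2 -121.6]
```

View pics/w6.png

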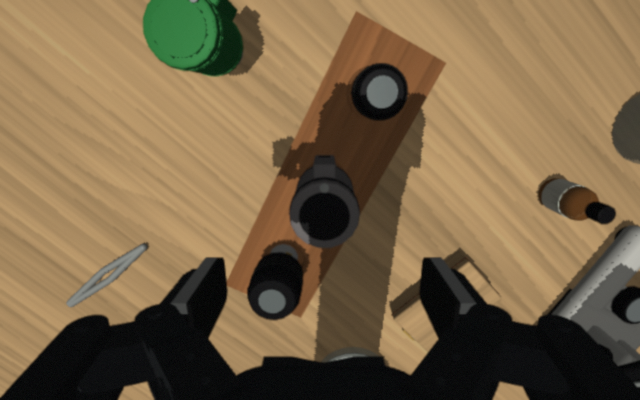

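The housing points straight up in the tool view at (325,160) above the camera at (323,212), and the jaws are clear on both sides. I descend.

```bash
python3 -m creep '[1,0.0013,0.0008,0.02,-0.0032,0.0025,0.0012, 1,0,0,0.025,0,0,0, 1,0,0,0.025,0,0,0, 1,0,0,0.025,0,0,0, 1,0,0,0.025,0,0,0, 1,0,0,0.02,0,0,0, 1,0,0,0.015,0,0,0, 1,0,0,0,0,0,0]' 60
python3 -c "
from h import *
ctrl.read_camera('wrist');ctrl.read_camera('wrist')
go([540.4,192.8,28],pose(42.3,0));print(ctrl.state()['contact_force'])"
```

```text
time_s: 12.88
eef_pos: [540.0, 192.2, 34.2]
tool_rot: [2.927, 1.135, 0.002]
contact_force: [-0.2, -0.3, 0.1]
finger_gap: 1.0
turn deg [ 0.23 -0.24  0.1 ] num [ 0.0026 -0.0026  0.0011]
shift after turn mm [-1.6 -0.9  8.3] num [-0.0022 -0.0011  0.011 ]  before turn num [-0.0022 -0.0012  0.011 ] |d| 8.5 err world [-1.8 -0.5 -8.3]
[-0.31783431 -0.70587464  0.06534576]
```

```bash
python3 -m creep '[1,-0.001,-0.0005,0.0055,0,0,0, 1,-0.001,-0.0005,0.0055,0,0,0, 0,0,0,0,0,0,0, 0,0,0,0,0,0,0, 0,0,0,0,0,0,0, 0,0,0,0,0,0,0, 0,0,0,0,0,0,0, 0,0,0,0,0,0,0]' 80
python3 -c "
from h import *
ctrl.read_camera('wrist');ctrl.read_camera('wrist');s=ctrl.state()
go([540.4,192.8,28],pose(42.3,0));print(s['contact_force'],s['finger_gap'])"
python3 -m creep '[0,0,0,-0.01,0,0,0, 0,0,0,-0.02,0,0,0, 0,0,0,-0.04,0,0,0, 0,0,0,-0.05,0,0,0, 0,0,0,-0.05,0,0,0, 0,0,0,-0.05,0,0,0, 0,0,0,-0.05,0,0,0, 0,0,0,0,0,0,0]' 80
python3 - <<'E'
from h import *
ctrl.read_camera('wrist');c,P=grab("wrist");T=toolT();L=(P-T[:3,3])@T[:3,:3];cv2.imwrite("pics/w7.png",c["frame"]);np.savez("w7.npz",f=c["frame"],P=P,T=T)
s=ctrl.state();print(s["contact_force"],s["finger_gap"],s["eef_pos"],s["joint_pos"].round(2))
m=(np.linalg.norm(L[...,:2],axis=2)<40)&(L[...,2]<-110)&(L[...,2]>-140)&(np.indices(L.shape[:2])[0]<345)
print("top",m.sum(),np.median(L[m],axis=0),cv2.minEnclosingCircle(L[m][:,:2].astype(np.float32)))
go(RIM+100*ax(),pose(YAW,30))
E
```

```text
time_s: 13.65
eef_pos: [541.3, 193.1, 27.5]
tool_rot: [2.928, 1.135, 0.009]
contact_force: [0.1, 0.8, 2.1]
finger_gap: 0.546
turn deg [ 0.2  -0.27  0.09] num [ 0.0022 -0.003   0.0011]
shift after turn mm [-0.9 -0.4 -0.5] num [-0.0012 -0.0005 -0.0007]  before turn num [-0.0012 -0.0005 -0.0007] |d| 1.1 err world [-0.9 -0.3  0.5]
[0.23240142 1.06943968 2.6922771 ] 0.550448094577424
time_s: 14.42
eef_pos: [544.0, 195.3, 238.1]
tool_rot: [2.926, 1.135, 0.029]
contact_force: [2.0, 1.8, -0.9]
finger_gap: 0.546
[-0.519281   -0.09522939 -3.20038379] 0.5404588081087759 [540.17954572 192.93693721 231.01257412] [ 0.2   0.28 -0.72  1.72  0.2   1.21 -1.4 ]
top 2225 [  19.5667781    15.63894417 -114.81883469] ((19.209762573242188, 0.21570777893066406), 29.94913101196289)
turn deg [-7.5  28.95 28.76] num [-0.0834  0.3217  0.3195]
shift after turn mm [ -50.  360. -145.] num [-0.0667  0.4799 -0.1934]  before turn num [-0.3694  0.343  -0.1345] |d| 391.3 err world [ -31.9 -376.8  100.6]
```

View pics/w7.png

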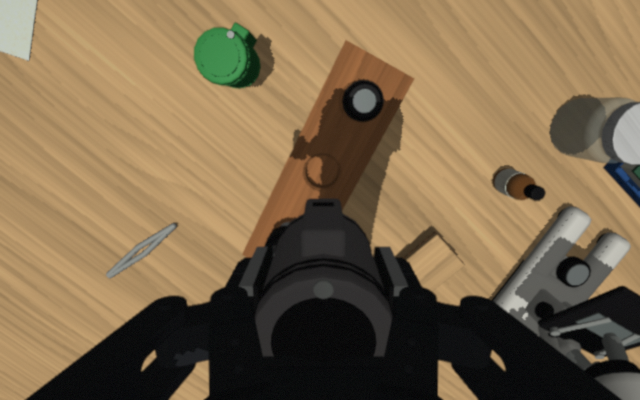

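The camera is held with its housing in line at (322,205) and the well behind it empty. I carry it over to the microscope.

```bash
python3 -m creep '[0,0,0,-0.05,0,0,0, 0,0,0,-0.05,0,0,0, 0,-0.0341,0.031,-0.004,0,0,0, 0,-0.0341,0.031,-0.004,0,0,0, 0,-0.0341,0.031,-0.004,0,0,0, 0,-0.0341,0.031,-0.004,0,0,0, 0,-0.0341,0.031,-0.004,0,0,0, 0,-0.0341,0.031,-0.004,0,0,0]' 80
python3 -m creep '[0,-0.0341,0.031,-0.004,0,0,0, 0,-0.0341,0.031,-0.004,0,0,0, 0,-0.0341,0.031,-0.004,0,0,0, 0,-0.0341,0.031,-0.004,0,0,0, 0,-0.0341,0.031,-0.004,0,0,0, 0,0,0,0,0,0,0.065, 0,0,0,0,0,0,0.065, 0,0,0,0,0,0,0.065]' 80
python3 -m creep '[0,0,0,0,0,0,0.065, 0,0,0,0,0,0,0.0655, 0,0,0,0,0,0.065,0, 0,0,0,0,0,0.065,0, 0,0,0,0,0,0.065,0, 0,0,0,0,0,0.065,0, 0,0,0,0,0,0.065,0, 0,0,0,0,0,0,0]' 80
python3 - <<'E'
from h import *
z=np.load("w7.npz");P=z["P"];T=z["T"];L=(P-T[:3,3])@T[:3,:3]
m=(np.linalg.norm(L[...,:2],axis=2)<30)&(L[...,2]<-86)&(L[...,2]>-98)&(np.indices(L.shape[:2])[0]<357)
print("top",m.sum(),np.median(L[m],axis=0),L[m].min(0),L[m].max(0))
m=(np.linalg.norm(L[...,:2],axis=2)<45)&(L[...,2]<-25)&(L[...,2]>-90)&(L[...,0]>0)
q=L[m];r=least_squares(lambda p:np.hypot(*(q[:,:2]-p).T)-24,[0,0],loss="soft_l1",f_scale=1).x;print("body axis",r)
h=q[(np.hypot(*(q[:,:2]-r).T)>29)&(q[:,2]>-85)];print("housing",len(h),h.mean(0),h.min(0),h.max(0))
ctrl.read_camera('wrist');go(RIM+36*ax(),pose(YAW,30))
E
```

```text
time_s: 15.18
eef_pos: [517.2, -15.8, 319.0]
tool_rot: [-2.928, -1.135, 0.003]
contact_force: [0.7, -0.2, -2.4]
finger_gap: 0.546
time_s: 15.85
eef_pos: [501.3, -186.7, 333.3]
tool_rot: [-3.067, -0.663, 0.003]
contact_force: [-0.1, 0.2, -1.8]
finger_gap: 0.546
time_s: 16.52
eef_pos: [494.5, -186.5, 327.0]
tool_rot: [-2.964, -0.325, -0.76]
contact_force: [-2.1, 0.1, -4.6]
finger_gap: 0.546
top 11274 [ 12.43172424   0.20447536 -95.99304096] [ -5.1633044  -26.35954316 -97.99576882] [ 26.25564212  26.36577655 -86.00613899]
body axis [3.91538025 0.18538122]
housing 2735 [ 23.24477952   0.1043885  -65.63297555] [  8.91290401 -39.39486602 -84.99428908] [ 35.09729683  39.96057517 -39.12084036]
turn deg [-0.3   1.12 -0.4 ] num [-0.0033  0.0125 -0.0045]
shift after turn mm [10.7  0.5 67.8] num [0.0143 0.0006 0.0904]  before turn num [0.016  0.001  0.0901] |d| 68.6 err world [ 42.2   9.3 -53.4]
```

```bash
python3 -m creep '[0,0.007,0.0006,0.03,-0.0033,0.0125,-0.0045, 0,0.007,0,0.03,0,0,0, 0,0,0,0.028,0,0,0, 0,0,0,0,0,0,0, 0,0,0,0,0,0,0]' 80
python3 - <<'E'
from h import *
ctrl.read_camera('wrist');c,P=grab("wrist");T=toolT();L=(P-T[:3,3])@T[:3,:3]
go(RIM+36*ax(),pose(YAW,30));print(T[:3,3])
m=(abs(L[...,1])<6)&(L[...,2]>-85)&(L[...,2]<-30)&(L[...,0]>22)&(L[...,0]<40);print("outer face x",np.percentile(L[m][:,0],[10,50,80,90,97]),m.sum())
m=(L[...,0]>26)&(L[...,0]<32)&(L[...,2]>-85)&(L[...,2]<-65)&(abs(L[...,1])<20);print("housing y",np.percentile(L[m][:,1],[2,50,98]),np.median(L[m][:,2]))
# top edge rim inner/outer ring : points at L z -92
m=(abs(L[...,2]+92)<3)&(abs(L[...,1])<26)&(L[...,0]>-26)&(L[...,0]<30);print("top x max",L[m].max(0),L[m].min(0),m.sum())
# rim
s=(P-RIM)@ax();f=c["frame"].astype(int);r=np.linalg.norm(P-RIM-s[...,None]*ax(),axis=2)
m=(abs(s)<4)&(r<24)&(f.max(2)>110);q=(P[m]-RIM)@pose(13,30);print("rim pts",m.sum(),q.min(0),q.max(0))
# axis of held camera from outside views
for n in("scene","side"):
    c2,P2=grab(n);L2=(P2-T[:3,3])@T[:3,:3];s2=(P2-RIM)@ax()
    for lo,hi,rad,nm in((-20,12,15,"barrel"),(-92,-80,24,"body")):
        k=(np.hypot(L2[...,0],L2[...,1])<rad+8)&(L2[...,2]>lo)&(L2[...,2]<hi);q=L2[k]
        if len(q)>8:
            x=least_squares(lambda p:np.hypot(*(q[:,:2]-p).T)-rad,[0,0],loss="soft_l1",f_scale=1).x;print(n,nm,len(q),x.round(1),q.mean(0).round(1))
    k=(abs(s2+15)<12)&(np.linalg.norm(P2-RIM-s2[...,None]*ax(),axis=2)<26);q=(P2[k]-RIM)@pose(13,30)
    x=least_squares(lambda p:np.hypot(*(q[:,:2]-p).T)-20,[0,0],loss="soft_l1",f_scale=1).x;print(n,"tube",len(q),x.round(1))
    cv2.imwrite(f"pics/{n}8.png",c2["frame"])
cv2.imwrite("pics/w8.png",c["frame"])
a=cv2.imread("pics/scene8.png")[110:230,195:315];b=cv2.imread("pics/side8.png")[80:200,270:390]
cv2.imwrite("pics/d8.png",np.hstack([cv2.resize(i,(400,400),interpolation=cv2.INTER_CUBIC) for i in(a,b)]))
E
```

```text
time_s: 16.98
eef_pos: [545.1, -174.8, 283.1]
tool_rot: [-2.957, -0.353, -0.804]
contact_force: [0.1, 0.6, -2.6]
finger_gap: 0.548
turn deg [ 0.26 -0.61  0.56] num [ 0.0029 -0.0068  0.0062]
shift after turn mm [-10.2  -1.6   5.4] num [-0.0136 -0.0022  0.0071]  before turn num [-0.0137 -0.0023  0.007 ] |d| 11.7 err world [-6.4  0.2 -9.8]
[ 545.8503083  -176.84006208  285.93671562]
outer face x [22.55708569 30.09251979 31.21664494 31.37527662 31.64238482] 2187
housing y [-8.61708175 -1.05717929  6.20112108] -74.29565430458153
top x max [ 23.28439073  25.99753199 -89.00706286] [ -8.76152038 -25.92112585 -94.98681187] 9792
rim pts 134 [  5.41636052 -19.20799918  -1.25579411] [20.02048969 19.57039698  3.1531432 ]
scene barrel 120 [-1.7 -0.8] [ 9.6 -2.7 -3.9]
scene body 82 [-0.6  0.2] [ 16.2  -0.4 -85.9]
scene tube 124 [0.7 0.5]
side barrel 88 [-0.1  2.7] [ 4.  -8.4 -4.3]
side body 32 [-1.1  0.6] [ 17.7  -7.8 -87.8]
side tube 122 [1.4 1.7]
```

View pics/d8.png

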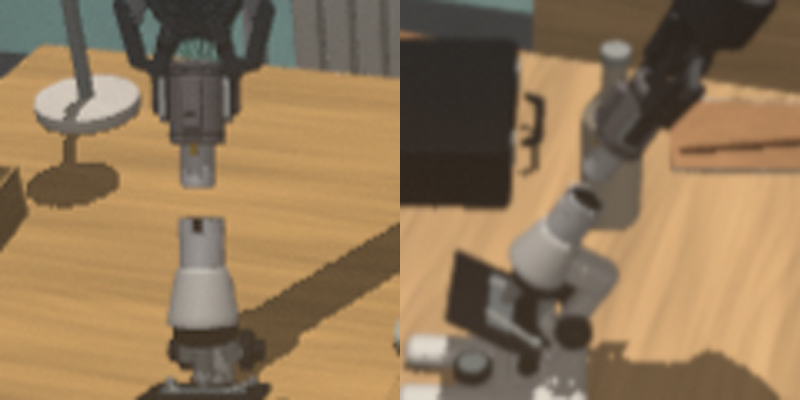

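The scene view shows the barrel at (197,170) above the notched tube at (200,225) with the brass key and notch aligned. The tool is still about 9 mm off in x, so I correct that before inserting.

```bash
cat >> h.py <<'E'
def tgt(s,dx=1.5,dy=.3):
    R=pose(YAW,30); return RIM+s*ax()+R@np.array([dx,dy,0])
E
python3 -m creep '[0,-0.006,-0.0018,0.003,0.0029,-0.0068,0.0062, 0,-0.0056,0,0.004,0,0,0, 0,0,0,0,0,0,0, 0,0,0,0,0,0,0, 0,0,0,0,0,0,0]' 80
python3 -c "
from h import *
for i in range(2): ctrl.read_camera('wrist');go(tgt(36),pose(YAW,30))"
```

```text
time_s: 17.6
eef_pos: [540.0, -176.9, 276.6]
tool_rot: [-2.961, -0.336, -0.794]
contact_force: [0.5, 0.7, -3.3]
finger_gap: 0.545
turn deg [ 0.05 -0.03 -0.04] num [ 0.0006 -0.0003 -0.0004]
shift after turn mm [ 0.7 -0.1  0.1] num [ 0.0009 -0.0001  0.0002]  before turn num [ 0.0009 -0.0001  0.0002] |d| 0.7 err world [0.6 0.2 0.2]
turn deg [ 0.05 -0.03 -0.04] num [ 0.0006 -0.0004 -0.0004]
shift after turn mm [ 0.5 -0.1  0.2] num [ 0.0007 -0.0001  0.0002]  before turn num [ 0.0007 -0.0001  0.0002] |d| 0.6 err world [0.5 0.2 0.1]
```

```bash
python3 -m creep '[0,0.0007,0,0.008,0,0,0, 0,0,0,0.009,0,0,0, 0,0,0,0.007,0,0,0, 0,0,0,0.006,0,0,0, 0,0,0,0.005,0,0,0, 0,0,0,0,0,0,0, 0,0,0,0,0,0,0]' 80
python3 - <<'E'
from h import *
ctrl.read_camera('wrist');c,P=grab("wrist");T=toolT();L=(P-T[:3,3])@T[:3,:3];go(tgt(9.8),pose(YAW,30));s=ctrl.state();print("F tool",T[:3,:3].T@s["contact_force"],s["wrist_torque"])
m=(L[...,0]>26)&(L[...,0]<31)&(L[...,2]>-85)&(L[...,2]<-65)&(abs(L[...,1])<14);print("housing y",np.percentile(L[m][:,1],[2,10,50,90,98]),np.median(L[m][:,2]))
E
```

```text
time_s: 18.28
eef_pos: [553.4, -173.5, 253.7]
tool_rot: [-2.96, -0.336, -0.793]
contact_force: [-0.1, -0.7, -1.5]
finger_gap: 0.546
turn deg [ 0.02 -0.01 -0.03] num [ 0.0002 -0.0001 -0.0004]
shift after turn mm [ 0.2  0.1 -0. ] num [ 0.0002  0.0001 -0.    ]  before turn num [ 0.0002  0.0001 -0.    ] |d| 0.2 err world [ 0.2 -0.   0.1]
F tool [-1.18967085  0.18943163  1.68204248] [-0.2042996   0.73387613 -0.03200948]
housing y [-8.09262452 -6.82312716 -0.35462088  6.1251267   7.22130209] -75.72570720754958
```

The barrel is about 6 mm in with no contact force, and I continue.

```bash
python3 -m creep '[0,0,0,0.005,0,0,0, 0,0,0,0.006,0,0,0, 0,0,0,0.006,0,0,0, 0,0,0,0.005,0,0,0, 0,0,0,0.005,0,0,0, 0,0,0,0,0,0,0, 0,0,0,0,0,0,0]' 80
python3 -c "
from h import *
go(tgt(-10.5),pose(YAW,30));s=ctrl.state();print(toolT()[:3,:3].T@s['contact_force'])"
python3 -m creep '[0,0,0,0.004,0,0,0, 0,0,0,0.003,0,0,0, 0,0,0,0.003,0,0,0, 0,0,0,0.003,0,0,0, 0,0,0,0,0,0,0, 0,0,0,0,0,0,0]' 80
python3 -c "
from h import *
ctrl.read_camera('wrist');go(tgt(-22.4),pose(YAW,30));s=ctrl.state();print(toolT()[:3,:3].T@s['contact_force'],s['wrist_torque'])"
```

```text
time_s: 18.97
eef_pos: [563.3, -171.3, 236.2]
tool_rot: [-2.96, -0.336, -0.793]
contact_force: [0.4, 0.1, -1.3]
finger_gap: 0.548
turn deg [-0.    0.01 -0.04] num [-0.      0.0001 -0.0004]
shift after turn mm [ 0.3  0.2 -0.3] num [ 0.0004  0.0003 -0.0005]  before turn num [ 0.0004  0.0003 -0.0005] |d| 0.5 err world [ 0.1 -0.2  0.5]
[-0.33399604 -0.01906027  1.3594291 ]
time_s: 19.47
eef_pos: [568.0, -170.2, 227.9]
tool_rot: [-2.96, -0.336, -0.793]
contact_force: [0.9, -0.1, -2.6]
finger_gap: 0.546
turn deg [ 0.02 -0.01 -0.04] num [ 0.0003 -0.0001 -0.0004]
shift after turn mm [0.2 0.1 2.1] num [0.0003 0.0001 0.0028]  before turn num [0.0003 0.0001 0.0028] |d| 2.1 err world [ 1.2  0.2 -1.7]
[-0.13753769  0.502382    2.48730633] [-0.16088557  0.73658391 -0.1130518 ]
```

```bash
python3 -m creep '[0,0,0,0.0014,0,0,0, 0,0,0,0.0014,0,0,0, 0,0,0,0.0013,0,0,0, 0,0,0,0,0,0,0, 0,0,0,0,0,0,0]' 80
python3 -c "
from h import *
ctrl.read_camera('wrist');go(tgt(-22.4),pose(YAW,30));s=ctrl.state();print(toolT()[:3,:3].T@s['contact_force'],s['wrist_torque'])"
```

```text
time_s: 19.93
eef_pos: [569.3, -170.2, 226.1]
tool_rot: [-2.96, -0.336, -0.794]
contact_force: [-5.3, 1.2, 3.4]
finger_gap: 0.546
turn deg [ 0.04 -0.01 -0.03] num [ 0.0004 -0.0001 -0.0003]
shift after turn mm [ 0.1 -0.1 -0.2] num [ 0.0001 -0.0002 -0.0003]  before turn num [ 0.0001 -0.0002 -0.0003] |d| 0.2 err world [-0.1  0.1  0.2]
[-2.72872421 -1.53721484 -5.5678692 ] [0.08959039 1.15354003 0.22166348]
```

It seated with an axial force at exactly the expected depth. I release, back out along the axis and check.

```bash
python3 -m creep '[1,0,0,0,0,0,0, 1,0,0,0,0,0,0, 1,0,0,0,0,0,0, 1,0,0,0,0,0,0, 1,0,0,0,0,0,0, 1,0,0,0,0,0,0, 1,0,0,0,0,0,0]' 80
python3 -m creep '[1,0,0,-0.02,0,0,0, 1,0,0,-0.03,0,0,0, 1,0,0,-0.03,0,0,0, 1,0,0,-0.04,0,0,0, 1,0,0,-0.04,0,0,0, 1,0,0,-0.04,0,0,0, 1,0,0,0,0,0,0, 1,0,0,0,0,0,0]' 80
python3 - <<'E'
from h import *
c,P=grab("wrist");T=toolT();R=pose(13,30);C=RIM+R@np.array([.6,.3,0]);Q=(P-C)@R;Q[...,2]*=-1
m=(np.hypot(Q[...,0],Q[...,1])<26)&(Q[...,2]>60)&(Q[...,2]<90);print("top s (70):",np.percentile(Q[m][:,2],[5,50,95]),cv2.minEnclosingCircle(Q[m&(Q[...,2]>66)][:,:2].astype(np.float32)),m.sum())
m=(np.hypot(Q[...,0],Q[...,1])>27)&(np.hypot(Q[...,0],Q[...,1])<35)&(Q[...,2]>40)&(Q[...,2]<60);h=Q[m];print("housing",m.sum(),h.mean(0),np.degrees(np.arctan2(h[:,1].mean(),h[:,0].mean())),np.median(h[:,2]))
m=(np.linalg.norm(P[...,:2]-[453,169],axis=2)<30)&(P[...,2]>80)&(P[...,2]<105);print("viewer top",m.sum(),P[m].mean(0) if m.any() else '')
a=c["frame"];b=ctrl.read_camera("side")["frame"];d=ctrl.read_camera("scene")["frame"]
f=lambda i,x0,y0,x1,y1:cv2.resize(i[y0:y1,x0:x1],(400,300),interpolation=cv2.INTER_CUBIC)
cv2.imwrite("pics/d9.png",np.vstack([np.hstack([f(a,0,0,640,400),f(b,240,100,400,220)]),np.hstack([f(d,195,140,295,215),f(b,220,180,400,315)])]))
E
```

```text
time_s: 20.57
eef_pos: [569.7, -170.0, 225.5]
tool_rot: [-2.96, -0.336, -0.794]
contact_force: [-0.7, -1.0, -0.4]
finger_gap: 1.003
time_s: 21.23
eef_pos: [497.0, -188.2, 358.1]
tool_rot: [-2.963, -0.335, -0.8]
contact_force: [0.1, 0.2, -0.1]
finger_gap: 1.003
top s (70): [66.82094981 69.87580137 71.16857624] ((-0.8562815189361572, -0.3714591860771179), 23.828998565673828) 2991
housing 158 [29.29768248  0.28082937 51.10897433] 0.5491849029779978 53.06845423501957
viewer top 864 [450.77616139 162.45230675  92.5134245 ]
```

I have used up the pictures, so I check numerically from the fixed cameras.

Run:
```python
from h import *
for n in("scene","side"):
    c,P=grab(n);P0=np.load(n+"0.npz")["P"];f=c["frame"].astype(int)
    m=(np.linalg.norm(P[...,:2]-[453,169],axis=2)<32)&(P[...,2]>88)&(P[...,2]<105);print(n,"viewer top",m.sum(),cv2.minEnclosingCircle(P[m][:,:2].astype(np.float32)),np.median(P[m][:,2]))
    for nm,x,y in(("spare",627.5,215.7),):
        for k in(P0,P):
            m=(np.linalg.norm(k[...,:2]-[x,y],axis=2)<30)&(k[...,2]>72)&(k[...,2]<90);print(nm,m.sum(),k[m].mean(0).round(1))
s=ctrl.state();print(s["time_s"],abs(s["qvel"]).max(),s["contact_force"])
ctrl.close_job()
```

```text
scene viewer top 89 ((454.3208312988281, 171.2659454345703), 22.34775161743164) 93.23639111053431
spare 120 [633.  216.2  78.5]
spare 115 [632.5 216.8  78.8]
side viewer top 164 ((451.799072265625, 169.0648193359375), 22.40250015258789) 95.4398299294977
spare 147 [625.4 218.4  80.9]
spare 150 [625.7 218.5  80.6]
21.4833 0.003599268145081825 [ 0.09754683 -0.34114992 -0.43337343]
the job is handed in; nothing more can be done
```

The eyepieces are swapped and the job is handed in at 21.5 s. The viewing eyepiece stands in the well that was empty. The camera is home in the tube with its key in the notch, and the gripper is clear of everything.

**Last checks**
- **Camera:** its top measures 69.9 mm above the rim (70 expected), about 1 mm off the tube axis. The key is about 0.5° off the notch. It seated with a small axial force at the expected depth.
- **Viewing eyepiece:** the scene and side cameras put its top at z 93 and 95 mm (95 expected), centred within about 3 mm of the well's centre. I read it as upright from these heights and did not measure the tilt directly.
- **Spare:** not moved, within measurement noise. I did not re-measure the other things on the table; none of my moves touched them as far as the forces showed.

**What went wrong or disagreed**
- **First grasp missed:** the fingers shut on the viewer's eye end, pressing with about 22 N. Wrist depth showed the finger tips 38 mm short of the reported TCP. I allowed for that from then on, and the second grasp held.
- **Poses off after fast moves:** the arm was up to 10 mm off after some quick moves, so I corrected it before placing the viewer and before inserting the camera.
- **One wrist reading disagreed:** in the final wrist view the viewer's top came out 7 mm off in y. It was at the edge of the picture and partly cut off, and both fixed cameras contradict it.
- **Final picture not viewed:** it was over the picture limit, so the last check was numerical only.

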